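# Clear the light stage for a blank run

## Task

Get the microscope's light stage ready for a blank reference run: turn the lamp isolator handle fully off, then free every slide carrier on the stage by swinging its hold-down finger up before you touch the carrier, and lay the carriers flat side by side on the floor of the steel tray. With the stage clear, swing all fingers back down and only then turn the isolator fully on again; no finger may be up while the lamp is on, and leave everything else on the bench where it is.

Things in the scene. Friction and masses are not known exactly. Their poses are not given: they have to be found in the camera images.
- stage: low white light stage, 240 (x) x 320 (y) x 20 high, fixed. Origin on the table under the middle of the bay row; the slab reaches 100 towards its -x and 140 towards its +x. Three bays side by side along its y, 100 apart, each with a hold-down finger hinged at the +x side; flat deck, no nests. All hinge axes lie along the stage's y
- tray: low steel tray, outside 180 (x) x 280 (y), walls 5 thick and 12 high, floor 5 thick, fixed. Origin under its centre on the table; room for three carriers side by side along its y, their long sides along its x
- isolator_box: grey isolator box, 120 x 120 x 55 high, fixed; origin under its centre; a raised bar mark (on) at its -x edge, a raised ring mark (off) 60 degrees counter-clockwise from that, seen from above. Handle hub on its top
- isolator (a joint): black bar handle on top of the isolator box, turning about the upright axis: 0 = on (the end with the white stripe points to the box's -x, at the bar mark), 1.047 = off (60 degrees counter-clockwise seen from above, at the ring mark). It snaps over centre (midway, 0.52) into either end stop, about 0.12 N m. Starts on
- isolator_grip (a point): middle of the bar of the isolator handle, on its turning axis, 86 above the table; turns with the handle. The bar runs along this point's x, 84 long, 16 wide, 30 high, its top 12 above this point, its underside 18 below; the striped end is at -x
- carrier0: slide carrier that starts in bay 0 (may be absent): aluminium plate 110 (x) x 60 (y) x 8 thick with glass slides and a central upright grip rib 44 (x) x 14 (y), top of the rib 30 above the underside. Origin at the centre of its underside. 0.1 to 0.2 kg
- clamp0 (a joint): hold-down finger of bay 0, steel, 76 long: 0 = down, foot on a carrier's far edge (-0.06 with nothing under it), 1.75 = swung up and back, away from the bay, where it stays (its top then about 125 above the table). Over-centre spring: below about 0.8 it snaps down, beyond 0.9 it snaps back; holds down with about 2 N at the foot
- clamp0_knob (a point): centre of the black thumb bar on finger 0: a bar of 16 diameter and 26 long lying along the stage's y; with the finger down it is 55 towards the stage's -x from the hinge axis and 24 above it. The hinge axis of finger 0 lies 115 towards the stage's +x from the bay centre, 30 above the deck
- bay0 (a point): centre of bay 0 on the deck top, 20 above the table, axes as the stage's (bays at y = -100, 0, 100 of the stage for 0, 1, 2)
- carrier1: slide carrier that starts in bay 1 (may be absent): aluminium plate 110 (x) x 60 (y) x 8 thick with glass slides and a central upright grip rib 44 (x) x 14 (y), top of the rib 30 above the underside. Origin at the centre of its underside. 0.1 to 0.2 kg
- clamp1 (a joint): hold-down finger of bay 1, steel, 76 long: 0 = down, foot on a carrier's far edge (-0.06 with nothing under it), 1.75 = swung up and back, away from the bay, where it stays (its top then about 125 above the table). Over-centre spring: below about 0.8 it snaps down, beyond 0.9 it snaps back; holds down with about 2 N at the foot
- clamp1_knob (a point): centre of the black thumb bar on finger 1: a bar of 16 diameter and 26 long lying along the stage's y; with the finger down it is 55 towards the stage's -x from the hinge axis and 24 above it. The hinge axis of finger 1 lies 115 towards the stage's +x from the bay centre, 30 above the deck
- bay1 (a point): centre of bay 1 on the deck top, 20 above the table, axes as the stage's (bays at y = -100, 0, 100 of the stage for 0, 1, 2)
- carrier2: slide carrier that starts in bay 2 (may be absent): aluminium plate 110 (x) x 60 (y) x 8 thick with glass slides and a central upright grip rib 44 (x) x 14 (y), top of the rib 30 above the underside. Origin at the centre of its underside. 0.1 to 0.2 kg
- clamp2 (a joint): hold-down finger of bay 2, steel, 76 long: 0 = down, foot on a carrier's far edge (-0.06 with nothing under it), 1.75 = swung up and back, away from the bay, where it stays (its top then about 125 above the table). Over-centre spring: below about 0.8 it snaps down, beyond 0.9 it snaps back; holds down with about 2 N at the foot
- clamp2_knob (a point): centre of the black thumb bar on finger 2: a bar of 16 diameter and 26 long lying along the stage's y; with the finger down it is 55 towards the stage's -x from the hinge axis and 24 above it. The hinge axis of finger 2 lies 115 towards the stage's +x from the bay centre, 30 above the deck
- bay2 (a point): centre of bay 2 on the deck top, 20 above the table, axes as the stage's (bays at y = -100, 0, 100 of the stage for 0, 1, 2)
- tip_box: closed pipette-tip box, 122 x 87 x 63 high; bystander, leave alone; origin under its centre
- reagent: amber bottle, 64 diameter, 150 high; bystander, leave alone; origin under its centre
- jar: glass jar, 72 diameter, 90 high; bystander, leave alone; origin under its centre
- dish: flat glass dish, 90 diameter, 15 high; bystander, leave alone; origin under its centre
- slide_box: grey slide box, 100 x 85 x 35 high; bystander, leave alone; origin under its centre
- tape_roll: paper tape roll lying flat, 90 diameter, 20 high; bystander, leave alone; origin under its centre
Things that resemble listed ones, but are neither listed nor needed, are in the scene too. Leave any orange, pink or purple look-alike of the carrier1 alone.

How it is judged:
By the outcome, as a careful person would: the job done as asked, in the order asked, and still so for the second after the job is handed in, with the robot touching nothing.
Of carrier0, carrier1, carrier2 only 2 to 3 are there at a start; the rules pass over those that are not, and their reading is None.
At some moment in a run one of carrier0, carrier1, carrier2 may be knocked a few centimetres aside while the robot is not near it.
Once in a run the grip may slacken for a moment while it holds something.
It also fails if it takes over 208 s, if anything falls off the work surface, if the arm or the gripper's body presses on something with over 40 N, if the wrist force passes 120 N, or if a joint passes its speed limit or range.

## Robot

A 6-joint arm with a two-finger parallel gripper is mounted at the origin on the work surface. World frame = base frame: x ahead of the robot, y to its left, z up, the work surface at z = 0. Lengths are in m, angles in rad, forces in N, time in s.
With the tool pointing down it reaches from about 0.375 to 0.9 m from the base axis. Payload 3.1 kg.
Tool frame: the origin (TCP) lies midway between the tips of the shut fingers; the grasp point (between the pads) lies 19 mm behind it; z points along the fingers, y is the line along which they close (so a half turn about z gives the same grasp; the last joint's range is limited). The gripper opens to 85 mm and grips with 20 to 120 N. Pads are 22 mm wide; open, the fingers measure 114 mm over their backs; the gripper's body (76 mm by 85 mm) begins 54 mm behind the grasp point. The pads swing forward as they close: fully open they stand 13 mm farther back than shut.
Start: joints at [-1.51, 0.527, 1.433, -0, 1.181, -0.178], TCP at [0.148, -0.607, 0.231] pointing down, gripper open.
Joint ranges: [-3.08, 3.08], [-0.75, 2.2], [0.22, 2.44], [-1.43, 4.57], [0, 2.65], [-2.85, 2.85]. Speed limits (rad/s): [2.79, 2.79, 3.14, 3.14, 3.14, 3.14].

## Interface

Orientations are given as a unit quaternion [x, y, z, w].
In Python, from station import manip gives the robot as it stands.
- The arm moves only by the tool step_arm, never from a script. Its argument "targets" is text: rows parted by semicolons, each of 4 numbers parted by spaces: the shift along the tool's x, y, z in mm, then the turn about the tool's z in degrees. A call has 1 to 12 rows; each row is the pose to reach, as a shift and turn from the pose commanded when the call began, along the tool's axes at that moment; what a row does not reach only later rows make up. A row lasts 1/10 s, in which the tool goes at most 50 mm and 8.59 degrees, less where a joint would pass 70% of its speed; a pose out of reach is approached as far as the arm can. A call with a gripper value outside its range is refused whole. "gripper" is the closure, from 0 (fully open) to 1 (shut), set as the call begins (left out, the last holds). The fingers move at their own pace and stop on an object; "squeeze" is the grip in N (left out, the last holds). Time passes only in rows, so rows that repeat a pose let the fingers close. It gives the time, the measured TCP pose, the force, the opening and the grip force at its end, in the units of the state.
- manip.sense(): the state, without advancing time (a new reading comes with each control period).
- manip.snapshot(name): name is "side" or "top" or "wrist"; returns the picture (400x640x3 uint8, red, green, blue); there is no depth.
- manip.get_calibration(name): a dict with "fov_y" (degrees; the focal length in pixels is half the picture's height over the tangent of half this angle, whatever the lens; pixels are square), "cx", "cy" (the principal point, pixels), "extrinsics" (4x4, takes a point from camera to world coordinates); the wrist camera has in their place "tool_from_camera" (4x4, takes a point from camera to tool coordinates, whose origin is the TCP and whose axes are the flange's). Camera axes: x right, y down, z forward; pixel columns grow to the right and rows downward; lengths in m; the calibration is good to about 2 mm. A picture is of the moment at which its call begins: read the wrist's pose just before it. get_calibration takes no time and is no camera call.
- manip.sign_off(): hands the job in; it is judged then, once.
Trained networks look in the newest picture that a camera, given by its name, has taken for a name from the list of things; names that differ only in an ending like _2 or _b are one class to them, and where a whole thing is asked for, a point or a joint stands for the part that bears it (a point fixed in the world has none). Each returns a list of dicts, best first, with "p" (0 to 1); they miss things now and then, are a little off and sometimes report something else, mostly with a low value. They report only what shows in the picture. A call takes as long as a camera call. They do not tell look-alikes from the thing itself.
- manip.recognise(camera, query): "position" ([column, row] in pixels, amid what is visible of it).
- manip.masks_of(camera, query): "pixels" (400x640 bool, what is visible of it) and "position" ([column, row] in pixels, amid what is visible of it).
- manip.mark_of(camera, query): "position" ([column, row] in pixels: a listed point, or the origin of a listed thing).
The state is a dict: "t": time; "q": joint angles; "qd": joint speeds; "tau": joint torques, N m; "tcp_pos": TCP position; "tool_rot": TCP orientation; "force": force on the tool from outside, world axes, zero at the start; "ft_torque": the same for the moment, N m; "finger_gap": opening from 0.0 (shut) to 1.0 (fully open); "gripper_force": force on a finger pad.
Only numpy, scipy, OpenCV 4.12 (cv2) and the standard library are available. Lean on these libraries where they do the work, as an engineer would, in place of code of your own. Each camera call takes 0.05 s, during which the arm holds its last target. There are 200 camera calls.

## Working session

There is one attempt and no reset: what is moved stays moved. The work goes in short steps, Python scripts to look and compute and a tool call to move; the robot and the scene stay as the last step left them, time stands still between calls to the robot, and variables do not carry over. Pictures are saved under pics/ and viewed, at most 14 in all, crops included, and the job is handed in when it is done.

Besides the shell and the picture viewer there is one more tool, called after "Call:" by a JSON object that holds its "fn" and its "kwargs", one argument or row to a line. step_arm: Moves the arm, as the interface text tells. Its arguments: {"type":"object","properties":{"targets":{"type":"string"},"gripper":{"type":"number"},"squeeze":{"type":"number"}},"required":["targets"]}

```bash
mkdir -p pics; ls
cat > h.py <<'E'
import numpy as np, cv2
from scipy.spatial.transform import Rotation as R
from station import manip
def cal(n):
    c=manip.get_calibration(n); f=200/np.tan(np.radians(c["fov_y"])/2)
    if n=="wrist":
        s=manip.sense(); T=np.eye(4); T[:3,:3]=R.from_quat(s["tool_rot"]).as_matrix(); T[:3,3]=s["tcp_pos"]
        E=T@np.array(c["tool_from_camera"])
    else: E=np.array(c["extrinsics"])
    return f,c["cx"],c["cy"],E
def w(n,px,z,C=None):
    f,cx,cy,E=C or cal(n); d=E[:3,:3]@np.array([(px[0]-cx)/f,(px[1]-cy)/f,1]); o=E[:3,3]
    return o+d*(z-o[2])/d[2]
def proj(n,P,C=None):
    f,cx,cy,E=C or cal(n); p=np.linalg.inv(E)@np.append(P,1); return np.array([cx+f*p[0]/p[2],cy+f*p[1]/p[2]])
def snap(n,name):
    im=manip.snapshot(n); cv2.imwrite(f"pics/{name}.png",im[:,:,::-1]); return im
E
python3 - <<'E'
from h import *
np.set_printoptions(precision=3,suppress=True)
a=snap("top","top0"); b=snap("side","side0")
for n in("top","side"): print(n,cal(n)[:3],cal(n)[3])
print(manip.get_calibration("wrist")); print(manip.sense())
hz=dict(stage=0,tray=0,isolator_box=0,isolator_grip=.086,carrier0=.02,carrier1=.02,carrier2=.02,clamp0_knob=.074,clamp1_knob=.074,clamp2_knob=.074,bay0=.02,bay1=.02,bay2=.02,tip_box=0,reagent=0,jar=0,dish=0,slide_box=0,tape_roll=0)
C=cal("top")
for k,z in hz.items():
    for d in manip.mark_of("top",k)[:4]: print(k,round(d["p"],2),np.round(d["position"]),w("top",d["position"],z,C))
E
```

```text
pics
top (np.float64(442.84081212943374), 317.03424369050884, 197.21142932560417) [[ 0.023 -0.995  0.101  0.369]
 [-1.    -0.023 -0.002  0.071]
 [ 0.005 -0.101 -0.995  1.535]
 [ 0.     0.     0.     1.   ]]
side (np.float64(441.8568136711999), 318.9575052037532, 193.34219476483997) [[ 0.999 -0.028  0.024  0.457]
 [-0.036 -0.577  0.816 -1.328]
 [-0.008 -0.816 -0.577  1.091]
 [ 0.     0.     0.     1.   ]]
{'fov_y': 67.24356571784834, 'cx': 319.814068575546, 'cy': 201.3406224921089, 'tool_from_camera': array([[-0.   , -0.944, -0.329,  0.084],
       [ 1.   ,  0.   , -0.001,  0.   ],
       [ 0.001, -0.329,  0.944, -0.143],
       [ 0.   ,  0.   ,  0.   ,  1.   ]])}
{'t': 0.1, 'q': array([-1.51 ,  0.528,  1.434, -0.   ,  1.181, -0.179]), 'qd': array([ 0.002, -0.002, -0.002,  0.   ,  0.   ,  0.001]), 'tau': array([  0.   , -44.331, -17.859,  -0.   ,   0.004,   0.   ]), 'tcp_pos': array([ 0.148, -0.606,  0.23 ]), 'tool_rot': array([ 0.993,  0.12 ,  0.   , -0.001]), 'force': array([-1.097,  0.278, -1.092]), 'ft_torque': array([ 0.009,  0.044, -0.   ]), 'gripper_force': 0.0, 'finger_gap': 1
[... 1341 characters left out ...]
.] [0.451 0.269 0.02 ]
bay1 0.64 [288. 220.] [0.442 0.163 0.02 ]
bay2 0.94 [316. 219.] [0.447 0.068 0.02 ]
bay2 0.72 [258. 217.] [0.451 0.269 0.02 ]
bay2 0.64 [288. 220.] [0.442 0.163 0.02 ]
tip_box 0.92 [200. 239.] [0.371 0.467 0.   ]
reagent 0.94 [443. 148.] [ 0.709 -0.373  0.   ]
reagent 0.53 [288. 214.] [0.464 0.166 0.   ]
jar 0.89 [332. 126.] [0.78  0.019 0.   ]
jar 0.26 [467. 182.] [ 0.592 -0.458  0.   ]
dish 0.71 [468. 184.] [ 0.585 -0.461  0.   ]
dish 0.28 [414. 222.] [ 0.447 -0.27   0.   ]
slide_box 0.82 [190. 183.] [0.566 0.512 0.   ]
slide_box 0.28 [399. 157.] [ 0.675 -0.217  0.   ]
tape_roll 0.77 [480. 234.] [ 0.411 -0.499  0.   ]
tape_roll 0.42 [414. 225.] [ 0.437 -0.271  0.   ]
```

View pics/top0.png

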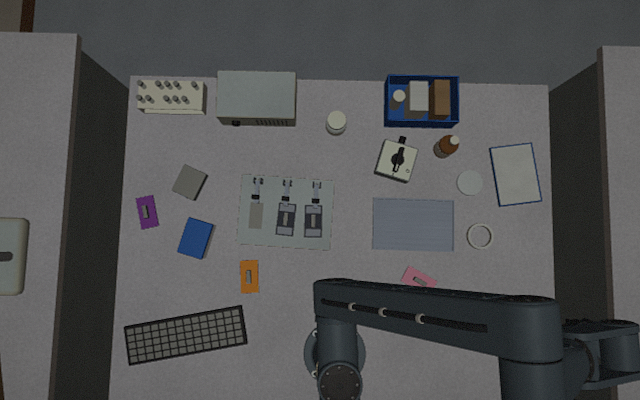

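View pics/side0.png

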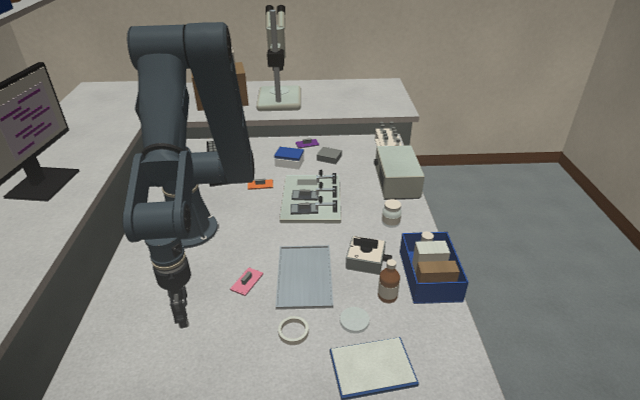

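The top view shows dark carriers at (285,218) and (313,221). Bay 2 at (256,215) looks empty apart from a flat grey patch. The look-alikes are orange (249,276), purple (147,212) and pink (418,277). The tray is at (413,224), and the isolator at (397,158) has its handle pointing along the image's up/down axis. I'll check the stage and isolator in one close crop.

Run:
```python
from h import *
np.set_printoptions(precision=3,suppress=True)
a=cv2.imread("pics/top0.png")
l=cv2.resize(a[170:255,232:340],None,fx=5,fy=5,interpolation=cv2.INTER_CUBIC); r=cv2.resize(a[130:190,370:422],None,fx=5,fy=5,interpolation=cv2.INTER_CUBIC)
o=np.zeros((430,800,3),np.uint8); o[:425,:540]=l; o[:300,540:800]=r
cv2.imwrite("pics/crop0.png",o)
C=cal("top")
manip.snapshot("top")
for k,z in(("stage",.02),("tray",.012),("isolator_box",.055),("carrier1",.028),("isolator",.098)):
    for d in manip.masks_of("top",k)[:4]:
        m=d["pixels"].astype(np.uint8); c=max(cv2.findContours(m,0,2)[0],key=cv2.contourArea)
        r=cv2.minAreaRect(c); b=cv2.boxPoints(r); W=np.array([w("top",p,z,C)[:2] for p in b])
        e=[np.linalg.norm(W[i]-W[(i+1)%4]) for i in(0,1)]; v=W[1]-W[0]
        print(k,round(d["p"],2),m.sum(),"ctr",W.mean(0),"edges",np.round(e,3),"ang0",np.degrees(np.arctan2(v[1],v[0])).round(1),b.tolist() if k=="stage" else"")
```

```text
stage 0.91 5512 ctr [0.471 0.175] edges [0.246 0.326] ang0 -1.7 [[235.48223876953125, 244.2487335205078], [240.57867431640625, 172.8984832763672], [334.7410888671875, 179.62437438964844], [329.6446533203125, 250.97462463378906]]
tray 0.79 4192 ctr [ 0.438 -0.269] edges [0.18  0.281] ang0 -1.2 
isolator_box 0.91 1376 ctr [ 0.658 -0.202] edges [0.155 0.125] ang0 -17.6 
carrier1 0.88 581 ctr [0.25  0.288] edges [0.06  0.109] ang0 -86.8 
carrier1 0.87 537 ctr [0.441 0.077] edges [0.058 0.109] ang0 -88.7 
carrier1 0.78 537 ctr [0.445 0.17 ] edges [0.109 0.062] ang0 -4.5 
carrier1 0.58 414 ctr [ 0.249 -0.28 ] edges [0.056 0.107] ang0 -29.6 
isolator 0.75 229 ctr [ 0.646 -0.198] edges [0.044 0.082] ang0 -83.4
```

View pics/crop0.png

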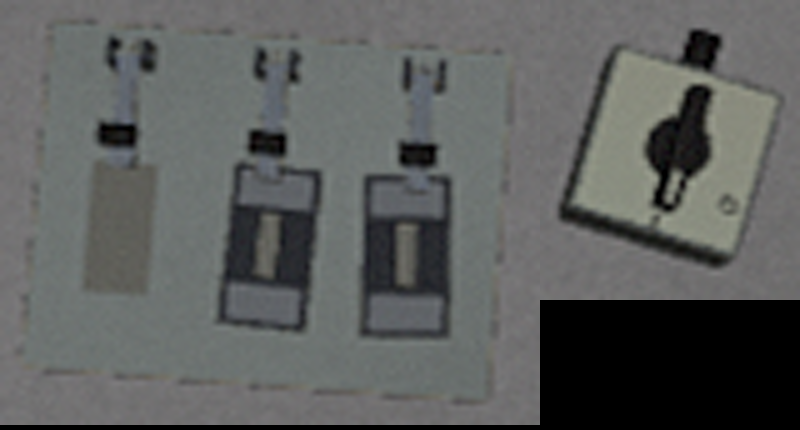

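The crop shows carriers in bays 0 (right) and 1, and bay 2 empty with only a painted patch. All three fingers are down. The isolator's white stripe points to the -x bar mark at (655,222), and the ring is at (728,205). Next I'll move above the isolator.

```bash
cat >> h.py <<'E'
def go(x,y,z,a=None):
    s=manip.sense(); M=R.from_quat(s["tool_rot"]).as_matrix(); a0=np.degrees(np.arctan2(M[1,0],M[0,0]))
    d=M.T@(np.array([x,y,z])-s["tcp_pos"])*1000; t=0 if a is None else (a0-a+180)%360-180
    print("shift mm",d.round(1),"turn",round(t,1),"a0",a0.round(2),"tcp",s["tcp_pos"].round(4),"t",s["t"],"F",s["force"].round(1),"gap",round(s["finger_gap"],3),"gf",round(s["gripper_force"],1)); return d,t
E
python3 -c "
from h import *
go(.66,-.2,.25,-14)"
```

```text
shift mm [ 593.6 -273.9  -18.7] turn 27.7 a0 13.74 tcp [ 0.1485 -0.6071  0.2313] t 1.35 F [-0.5  0.1 -0.7] gap 1.0 gf 0.0
```

Call:
{"fn": "step_arm", "kwargs": {
  "targets": "594 -274 -19 28;594 -274 -19 28;594 -274 -19 28;594 -274 -19 28;594 -274 -19 28;594 -274 -19 28;594 -274 -19 28;594 -274 -19 28;594 -274 -19 28;594 -274 -19 28;594 -274 -19 28;594 -274 -19 28",
  "gripper": 0
}}

```text
t: 2.55
tcp_pos: [0.6169, -0.2341, 0.2488]
tool_rot: [0.992, -0.124, 0.0, 0.0]
force: [0.1, -1.2, -0.0]
finger_gap: 0.998
gripper_force: 0.0
```

```bash
python3 -c "
from h import *
go(.66,-.2,.25,-14)"
```

```text
shift mm [ 33.3 -43.6  -1.2] turn -0.2 a0 -14.25 tcp [ 0.6169 -0.2341  0.2488] t 2.55 F [ 0.1 -1.2 -0. ] gap 0.998 gf 0.0
```

Call:
{"fn": "step_arm", "kwargs": {
  "targets": "15 -40 0 0;15 -40 0 0;15 -40 0 0"
}}

```text
t: 2.85
tcp_pos: [0.6401, -0.1994, 0.2483]
tool_rot: [0.992, -0.123, -0.0, 0.0]
force: [-0.0, -0.5, -0.1]
finger_gap: 0.997
gripper_force: 0.0
```

Run:
```python
from h import *
np.set_printoptions(precision=3,suppress=True)
go(.66,-.2,.25,-14)
C=cal("wrist"); a=snap("wrist","w1")
for k,z in(("isolator_box",0),("isolator_grip",.086),("tray",0)):
    for d in manip.mark_of("wrist",k)[:2]: print(k,round(d["p"],2),np.round(d["position"]),w("wrist",d["position"],z,C))
for k,z in(("isolator_box",.055),("isolator",.098)):
    for d in manip.masks_of("wrist",k)[:1]:
        m=d["pixels"].astype(np.uint8); c=max(cv2.findContours(m,0,2)[0],key=cv2.contourArea)
        W=np.array([w("wrist",p[0],z,C)[:2] for p in c]); r=cv2.minAreaRect((W*1000).astype(np.float32)); print(k,r)
```

```text
shift mm [19.4 -4.3 -1.7] turn -0.1 a0 -14.11 tcp [ 0.64  -0.199  0.248] t 2.85 F [-0.  -0.5 -0.1] gap 0.997 gf 0.0
isolator_box 0.79 [316. 154.] [ 0.654 -0.198  0.   ]
isolator_box 0.34 [131.  98.] [0.776 0.005 0.   ]
isolator_grip 0.92 [317. 169.] [ 0.653 -0.201  0.086]
isolator_grip 0.62 [396. 280.] [ 0.501 -0.258  0.086]
tray 0.88 [398. 279.] [ 0.439 -0.272  0.   ]
tray 0.17 [  1. 351.] [0.462 0.392 0.   ]
isolator_box ((663.9581298828125, -202.18560791015625), (118.74445343017578, 152.28248596191406), 73.66242980957031)
```

View pics/w1.png

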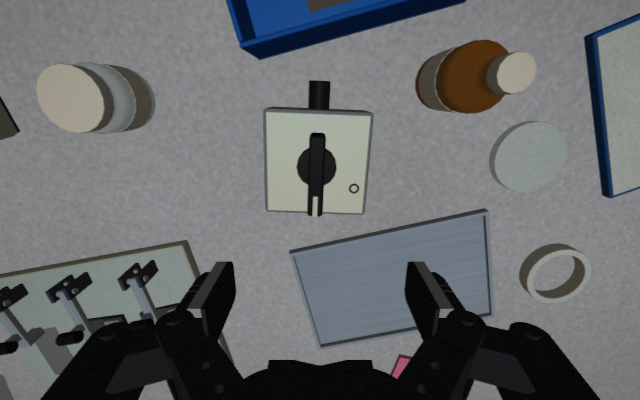

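The wrist view shows the handle bar running from (317,135) to (315,215) with the striped end at the bottom. The ring is at (354,188), to the right, and the gripper is nearly lined up with the bar.

Run:
```python
from h import *
np.set_printoptions(precision=4,suppress=True)
C=cal("wrist")
P=[w("wrist",p,z,C)[:2] for p,z in(((317,134),.098),((315,216),.098),((265,109),.055),((372,112),.055),((268,213),.055),((364,214),.055))]
v=P[0]-P[1];print(np.linalg.norm(v),np.degrees(np.arctan2(v[1],v[0])),(P[0]+P[1])/2)
for i,j in((3,2),(5,4)): v=P[i]-P[j];print(np.linalg.norm(v),np.degrees(np.arctan2(v[1],v[0]))+90)
for i,j in((2,4),(3,5)): v=P[i]-P[j];print(np.linalg.norm(v),np.degrees(np.arctan2(v[1],v[0])))
print(sum(P[2:])/4)
go(.654,-.200,.150,-15);go(.654,-.200,.072,-15)
C=cal("wrist")
```

```text
0.08470438011472403 -15.98337573533152 [ 0.6472 -0.2009]
0.1147191729784766 -15.922928291807537
0.11535591814707508 -15.01943012465766
0.11953678292441385 -16.09443087359411
0.1177175706442166 -15.794143351175798
[ 0.6497 -0.2025]
shift mm [14.  -5.6 98.8] turn 0.6 a0 -14.38 tcp [ 0.6391 -0.2019  0.2488] t 3.15 F [-0.  -0.4  0.2] gap 0.999 gf 0.0
shift mm [ 14.   -5.6 176.8] turn 0.6 a0 -14.38 tcp [ 0.6391 -0.2019  0.2488] t 3.15 F [-0.  -0.4  0.2] gap 0.999 gf 0.0
```

Call:
{"fn": "step_arm", "kwargs": {
  "targets": "10 -3.5 40 1.4;10 -3.5 80 1.4;10 -3.5 110 1.4;10 -3.5 130 1.4;10 -3.5 150 1.4;10 -3.5 165 1.4;10 -3.5 176 1.4;10 -3.5 176 1.4;10 -3.5 176 1.4"
}}

```text
t: 4.05
tcp_pos: [0.6508, -0.2, 0.0732]
tool_rot: [0.991, -0.136, 0.0, 0.0]
force: [0.2, 0.2, 1.0]
finger_gap: 1.004
gripper_force: 0.0
```

Call:
{"fn": "step_arm", "kwargs": {
  "targets": "0 0 0 0;0 0 0 0;0 0 0 0;0 0 0 0;0 0 0 0;0 0 0 0;0 0 0 0;0 0 0 0",
  "gripper": 1,
  "squeeze": 30
}}

```text
t: 4.85
tcp_pos: [0.6509, -0.1979, 0.0732]
tool_rot: [0.991, -0.137, 0.0, -0.001]
force: [1.0, 5.1, 2.8]
finger_gap: 0.181
gripper_force: 34.2
```

Call:
{"fn": "step_arm", "kwargs": {
  "targets": "0 -2 0 -6;0 -2 0 -14;0 -2 0 -22;0 -2 0 -30;0 -2 0 -38;0 -2 0 -46;0 -2 0 -53;0 -2 0 -58;0 -2 0 -61;0 -2 0 -62;0 -2 0 -62;0 -2 0 -62"
}}

```text
t: 6.05
tcp_pos: [0.6515, -0.1992, 0.0732]
tool_rot: [0.919, 0.394, 0.0, 0.001]
force: [0.1, -5.2, 2.8]
finger_gap: 0.191
gripper_force: 15.8
```

```bash
python3 -c "
from h import *
go(.65,-.2,.25,-14); s=manip.sense(); print(s['ft_torque'],s['q'])"
```

```text
shift mm [  -1.8   -0.  -176.8] turn 60.3 a0 46.35 tcp [ 0.6515 -0.1992  0.0732] t 6.05 F [ 0.1 -5.2  2.8] gap 0.191 gf 15.8
[-0.7894323   0.01273867 -0.39500749] [-0.45962504  0.78836328  1.39614095 -0.00192446  0.95451587  0.3033609 ]
```

Call:
{"fn": "step_arm", "kwargs": {
  "targets": "0 0 0 1.5;0 0 0 1.5;0 0 0 1.5;0 0 0 1.5;0 0 0 1.5",
  "gripper": 0
}}

```text
t: 6.55
tcp_pos: [0.6508, -0.1972, 0.0724]
tool_rot: [0.924, 0.382, -0.0, -0.0]
force: [0.0, 0.6, 0.3]
finger_gap: 0.995
gripper_force: 0.0
```

Call:
{"fn": "step_arm", "kwargs": {
  "targets": "0 0 -40 0;0 0 -80 0;0 0 -120 0;0 0 -160 0;0 0 -180 0;0 0 -180 0"
}}

```text
t: 7.15
tcp_pos: [0.653, -0.1984, 0.2573]
tool_rot: [0.924, 0.382, 0.003, 0.003]
force: [0.6, 0.7, 0.3]
finger_gap: 0.999
gripper_force: 0.0
```

Run:
```python
from h import *
go(.46,.12,.26,-3)
C=cal("wrist"); a=snap("wrist","w2")
for d in manip.mark_of("wrist","isolator_grip")[:2]: print(d["p"],d["position"],w("wrist",d["position"],.086,C))
for d in manip.masks_of("wrist","isolator")[:2]:
    ys,xs=np.where(d["pixels"]); print(d["p"],xs.min(),xs.max(),ys.min(),ys.max())
```

```text
shift mm [  87.8 -361.8   -5.5] turn 47.9 a0 44.86 tcp [ 0.653  -0.1984  0.2573] t 7.15 F [0.6 0.7 0.3] gap 0.999 gf 0.0
0.92 [319.9, 178.5] [ 0.65430655 -0.19848905  0.086     ]
0.96 299 337 144 223
```

View pics/w2.png

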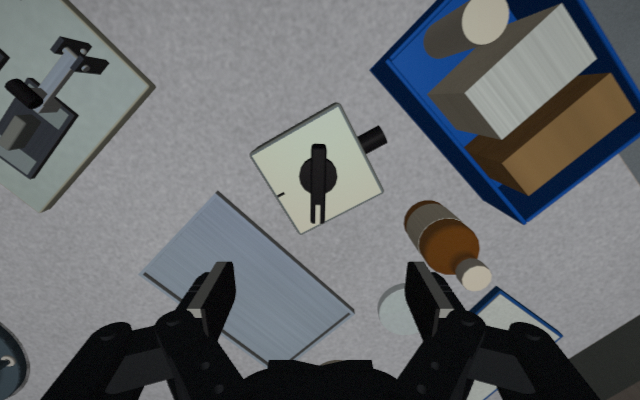

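The handle at (318,185) now has its striped end over the ring, and the bar mark at (281,194) is uncovered, so the isolator is off. Moving over the stage.

Call:
{"fn": "step_arm", "kwargs": {
  "targets": "88 -362 -5 48;88 -362 -5 48;88 -362 -5 48;88 -362 -5 48;88 -362 -5 48;88 -362 -5 48;88 -362 -5 48;88 -362 -5 48;88 -362 -5 48;88 -362 -5 48;88 -362 -5 48"
}}

```text
t: 8.4
tcp_pos: [0.4586, 0.1202, 0.2569]
tool_rot: [1.0, -0.028, -0.001, 0.0]
force: [0.5, -0.4, 0.5]
finger_gap: 0.999
gripper_force: 0.0
```

Run:
```python
from h import *
np.set_printoptions(precision=4,suppress=True)
go(.46,.12,.26,-3)
C=cal("wrist"); a=snap("wrist","w3")
for k,z in(("stage",0),("clamp0_knob",.074),("clamp1_knob",.074),("clamp2_knob",.074),("bay1",.02),("carrier1",.02)):
    for d in manip.mark_of("wrist",k)[:4]: print(k,round(d["p"],2),np.round(d["position"]),w("wrist",d["position"],z,C))
for d in manip.masks_of("wrist","clamp0_knob")[:4]+manip.masks_of("wrist","carrier1")[:3]:
    m=d["pixels"].astype(np.uint8); c=max(cv2.findContours(m,0,2)[0],key=cv2.contourArea)
    W=np.array([w("wrist",p[0],.028,C)[:2] for p in c]); print(d["position"],cv2.minAreaRect((W*1000).astype(np.float32)))
```

```text
shift mm [ 1.4  0.2 -3.1] turn -0.2 a0 -3.21 tcp [0.4586 0.1202 0.2569] t 8.4 F [ 0.5 -0.4  0.5] gap 0.999 gf 0.0
clamp0_knob 0.65 [366. 128.] [0.5077 0.0678 0.074 ]
clamp1_knob 0.6 [265. 132.] [0.5094 0.1754 0.074 ]
clamp2_knob 0.67 [175. 136.] [0.5113 0.2715 0.074 ]
bay1 0.64 [196. 173.] [0.458  0.2796 0.02  ]
carrier1 0.88 [280. 180.] [0.4425 0.1726 0.02  ]
carrier1 0.85 [584. 287.] [ 0.254 -0.262  0.02 ]
carrier1 0.67 [349. 180.] [0.4379 0.083  0.02  ]
[265.1, 119.0] ((524.9591674804688, 182.0691375732422), (30.402265548706055, 79.9701919555664), 84.09772491455078)
[363.0, 122.6] ((518.9368896484375, 68.58213806152344), (30.38751220703125, 79.11968231201172), 88.4951400756836)
[278.6, 182.2] ((443.6802673339844, 174.30465698242188), (60.43939208984375, 110.47401428222656), 84.9602279663086)
[347.9, 181.1] ((438.8285217285156, 82.028076171875), (111.56055450439453, 61.1484375), 0.1886744201183319)
[585.5, 284.8] ((261.1891174316406, -259.9319152832031), (114.38090515136719, 58.76224899291992), 61.50958251953125)
```

View pics/w3.png

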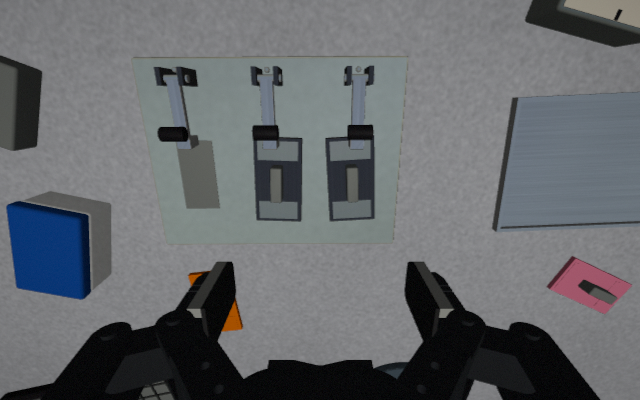

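The view shows the stage with corners at (134,58), (407,57), (394,242) and (166,244), and knobs at (360,132), (265,132) and (173,134). Carrier 1 is at (278,180) and carrier 0 at (350,180). I'll fit the stage pose from these.

Run:
```python
from h import *
from scipy.optimize import least_squares
np.set_printoptions(precision=4,suppress=True)
C=cal("wrist"); print(manip.sense()["tcp_pos"])
obs=[((134,58),(.14,.16,.02)),((407,57),(.14,-.16,.02)),((394,242),(-.1,-.16,.02)),((166,244),(-.1,.16,.02)),
 ((360,132),(.06,-.1,.074)),((265,132),(.06,0,.074)),((173,134),(.06,.1,.074))]
def W(q,l): c,s=np.cos(q[2]),np.sin(q[2]); return np.array([q[0]+c*l[0]-s*l[1],q[1]+s*l[0]+c*l[1],l[2]])
f=lambda q:np.concatenate([proj("wrist",W(q,l),C)-p for p,l in obs])
r=least_squares(f,[.45,.175,-.04]); q=r.x; print(q,np.degrees(q[2]),r.fun.round(1)); np.save("stage.npy",q)
for i in range(3): print("knob",i,W(q,(.06,(i-1)*.1,.074)),"bay",W(q,(0,(i-1)*.1,.02)))
k=W(q,(.06,-.1,.074)); go(k[0],k[1],.13,np.degrees(q[2])); go(k[0],k[1],.057,np.degrees(q[2]))
```

```text
[0.4582 0.1208 0.2577]
[ 0.4484  0.1775 -0.0499] -2.858857416122554 [-3.6 -0.6  2.3 -1.4 -0.4  1.7  0.7  0.9  0.2  0.4  1.3  1.  -0.5 -0.4]
knob 0 [0.5034 0.0746 0.074 ] bay [0.4434 0.0776 0.02  ]
knob 1 [0.5084 0.1745 0.074 ] bay [0.4484 0.1775 0.02  ]
knob 2 [0.5133 0.2744 0.074 ] bay [0.4534 0.2774 0.02  ]
shift mm [ 47.6  43.6 127.7] turn -0.3 a0 -3.2 tcp [0.4582 0.1208 0.2577] t 8.85 F [ 0.7 -0.9 -0.1] gap 0.998 gf 0.0
shift mm [ 47.6  43.6 200.7] turn -0.3 a0 -3.2 tcp [0.4582 0.1208 0.2577] t 8.85 F [ 0.7 -0.9 -0.1] gap 0.998 gf 0.0
```

Call:
{"fn": "step_arm", "kwargs": {
  "targets": "25 22 40 -0.3;47.5 43.5 80 -0.3;47.5 43.5 120 -0.3;47.5 43.5 150 -0.3;47.5 43.5 175 -0.3;47.5 43.5 190 -0.3;47.5 43.5 200 -0.3;47.5 43.5 200 -0.3;47.5 43.5 200 -0.3"
}}

```text
t: 9.75
tcp_pos: [0.5036, 0.075, 0.0581]
tool_rot: [1.0, -0.025, 0.0, 0.0]
force: [-0.5, 0.2, -0.0]
finger_gap: 1.001
gripper_force: 0.0
```

Call:
{"fn": "step_arm", "kwargs": {
  "targets": "0 0 0 0;0 0 0 0;0 0 0 0;0 0 0 0;0 0 0 0;0 0 0 0;0 0 0 0",
  "gripper": 1,
  "squeeze": 30
}}

```text
t: 10.45
tcp_pos: [0.5034, 0.0753, 0.0582]
tool_rot: [1.0, -0.025, 0.0, -0.0]
force: [0.2, 0.7, 5.7]
finger_gap: 0.296
gripper_force: 30.6
```

Run:
```python
from h import *
go(.5034,.0746,.057,-2.86)
# arc shifts about the hinge, knob r=(-55,24)
for th in (0.1,.25,.4,.55,.7,.85,1.0,1.1,1.2,1.75):
    c,s=np.cos(th),np.sin(th); x,z=-55*c+24*s,24*c+55*s; print(th,round(x+55,1),round(-(z-24),1))
```

```text
shift mm [0.1 0.7 1.2] turn -0.0 a0 -2.87 tcp [0.5034 0.0753 0.0582] t 10.45 F [0.2 0.7 5.7] gap 0.296 gf 30.6
0.1 2.7 -5.4
0.25 7.6 -12.9
0.4 13.7 -19.5
0.55 20.7 -25.2
0.7 28.4 -29.8
0.85 36.7 -33.2
1.0 45.5 -35.2
1.1 51.4 -35.9
1.2 57.4 -36.0
1.75 88.4 -25.8
```

Call:
{"fn": "step_arm", "kwargs": {
  "targets": "2.7 0 -5.4 0;7.6 0 -13 0;13.7 0 -19.5 0;20.7 0 -25.2 0;28.4 0 -29.8 0;36.7 0 -33.2 0;45.5 0 -35.2 0;54 0 -36 0;63 0 -35.7 0;72 0 -34 0;81 0 -30 0;84 0 -28.5 0"
}}

```text
t: 11.65
tcp_pos: [0.5916, 0.0708, 0.0875]
tool_rot: [1.0, -0.025, 0.004, -0.0]
force: [1.5, 3.7, 6.1]
finger_gap: 0.296
gripper_force: 31.3
```

Call:
{"fn": "step_arm", "kwargs": {
  "targets": "0 0 0 0;0 0 0 0;0 0 0 0;0 0 0 0;0 0 0 0",
  "gripper": 0
}}

```text
t: 12.15
tcp_pos: [0.5868, 0.0706, 0.086]
tool_rot: [1.0, -0.025, -0.0, 0.0]
force: [0.6, 0.1, 0.3]
finger_gap: 1.006
gripper_force: 0.0
```

Run:
```python
from h import *
q=np.load("stage.npy"); go(.5888,.0705,.0845,-2.86)
go(.5034,.1748,.165,-2.86); snap("side","s1")
a=cv2.imread("pics/s1.png"); cv2.imwrite("pics/s1c.png",cv2.resize(a[130:260,230:390],None,fx=4,fy=4))
```

```text
shift mm [2.  0.  1.5] turn -0.0 a0 -2.86 tcp [0.5868 0.0706 0.086 ] t 12.15 F [0.6 0.1 0.3] gap 1.006 gf 0.0
shift mm [-88.5 -99.8 -79. ] turn -0.0 a0 -2.86 tcp [0.5868 0.0706 0.086 ] t 12.15 F [0.6 0.1 0.3] gap 1.006 gf 0.0
```

View pics/s1c.png

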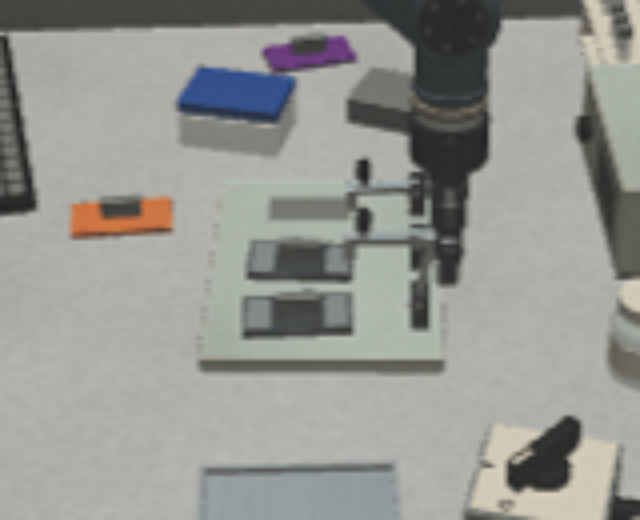

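Carrier rows 0 and 1 are undisturbed, finger 0 is swung back near (420,300), and fingers 1 and 2 are still down. On to knob 1.

Call:
{"fn": "step_arm", "kwargs": {
  "targets": "0 0 -40 0;0 0 -70 0;-30 -36 -72 0;-60 -72 -60 0;-83.5 -100 -40 0;-83.5 -100 -10 0;-83.5 -100 15 0;-83.5 -100 28 0;-83.5 -100 28 0;-83.5 -100 28 0"
}}

```text
t: 13.2
tcp_pos: [0.5092, 0.1747, 0.0585]
tool_rot: [1.0, -0.025, 0.0, -0.0]
force: [0.2, -0.0, -0.3]
finger_gap: 0.997
gripper_force: 0.0
```

Call:
{"fn": "step_arm", "kwargs": {
  "targets": "0 0 0 0;0 0 0 0;0 0 0 0;0 0 0 0;0 0 0 0;0 0 0 0;0 0 0 0",
  "gripper": 1,
  "squeeze": 30
}}

```text
t: 13.9
tcp_pos: [0.509, 0.1751, 0.0588]
tool_rot: [1.0, -0.025, 0.001, -0.0]
force: [-1.0, 1.4, 6.7]
finger_gap: 0.295
gripper_force: 30.9
```

Call:
{"fn": "step_arm", "kwargs": {
  "targets": "2.7 0 -5.4 0;7.6 0 -13 0;13.7 0 -19.5 0;20.7 0 -25.2 0;28.4 0 -29.8 0;36.7 0 -33.2 0;45.5 0 -35.2 0;54 0 -36 0;63 0 -35.7 0;72 0 -34 0;81 0 -30 0;84 0 -28.5 0"
}}

```text
t: 15.1
tcp_pos: [0.5967, 0.1706, 0.088]
tool_rot: [1.0, -0.025, 0.004, -0.0]
force: [1.5, 2.9, 7.5]
finger_gap: 0.3
gripper_force: 30.9
```

Call:
{"fn": "step_arm", "kwargs": {
  "targets": "0 0 0 0;0 0 0 0;0 0 0 0;0 0 0 0;0 0 0 0",
  "gripper": 0
}}

```text
t: 15.6
tcp_pos: [0.5922, 0.1705, 0.0865]
tool_rot: [1.0, -0.025, -0.0, 0.0]
force: [0.3, 0.1, -0.6]
finger_gap: 1.0
gripper_force: 0.0
```

Run:
```python
from h import *
go(.41,.12,.26,-2.86)
```

```text
shift mm [-179.5   59.6 -173.4] turn 0.0 a0 -2.85 tcp [0.5922 0.1705 0.0865] t 15.6 F [ 0.3  0.1 -0.6] gap 1.0 gf 0.0
```

Call:
{"fn": "step_arm", "kwargs": {
  "targets": "0 0 -45 0;0 0 -85 0;-40 15 -110 0;-80 30 -130 0;-120 45 -150 0;-150 60 -170 0;-179 60 -173 0;-179 60 -173 0;-179 60 -173 0;-179 60 -173 0"
}}

```text
t: 16.6
tcp_pos: [0.412, 0.1197, 0.2597]
tool_rot: [1.0, -0.025, 0.001, 0.0]
force: [-0.4, -0.6, -0.8]
finger_gap: 1.0
gripper_force: 0.0
```

```bash
cat > look.py <<'E'
from h import *
import sys
np.set_printoptions(precision=4,suppress=True)
def carriers(n,z0):
    C=cal(n); im=manip.snapshot(n); out=[]
    for d in manip.masks_of(n,"carrier1")[:5]:
        m=d["pixels"].astype(np.uint8); c=max(cv2.findContours(m,0,2)[0],key=cv2.contourArea)
        W=np.array([w(n,p[0],z0+.008,C)[:2] for p in c]); (c,s,a)=cv2.minAreaRect((W*1000).astype(np.float32))
        if s[0]<s[1]: a-=90
        mk=np.median(im[d["pixels"]],axis=0)
        print("carrier",round(d["p"],2),np.round(d["position"]),"ctr",np.round(c,1),"size",np.round(s,1),"yaw",round((a+90)%180-90,1),"rgb",mk)
    for d in manip.mark_of(n,"carrier1")[:5]: print(" mark",round(d["p"],2),np.round(d["position"]),w(n,d["position"],z0,C))
    return im
E
python3 - <<'E'
from look import *
go(.4388,.082,.05,0)
im=carriers("wrist",.02); cv2.imwrite("pics/w4.png",im[:,:,::-1])
for k in("clamp0_knob","clamp1_knob","clamp2_knob"):
    for d in manip.mark_of("wrist",k)[:2]: print(k,round(d["p"],2),np.round(d["position"]))
E
```

```text
shift mm [ 28.4  36.3 209.8] turn -2.9 a0 -2.85 tcp [0.412  0.1197 0.2597] t 16.6 F [-0.4 -0.6 -0.8] gap 1.0 gf 0.0
carrier 0.86 [275. 144.] ctr [443.8 174.9] size [ 61.6 110.9] yaw -5.3 rgb [66. 70. 72.]
carrier 0.82 [202. 257.] ctr [285.2 286.5] size [58.  59.7] yaw -85.1 rgb [163.  80.   0.]
carrier 0.76 [349. 144.] ctr [438.9  81.9] size [109.9  59.7] yaw 0.5 rgb [63. 67. 71.]
carrier 0.75 [589. 259.] ctr [ 258.  -260.1] size [111.9  57.9] yaw 61.8 rgb [156.  85. 104.]
 mark 0.92 [278. 144.] [0.4426 0.1706 0.02  ]
 mark 0.81 [349. 144.] [0.4381 0.0815 0.02  ]
 mark 0.68 [588. 260.] [ 0.2535 -0.2606  0.02  ]
 mark 0.67 [208. 277.] [0.2537 0.2923 0.02  ]
clamp0_knob 0.33 [164.  89.]
clamp2_knob 0.83 [165.  90.]
```

View pics/w4.png

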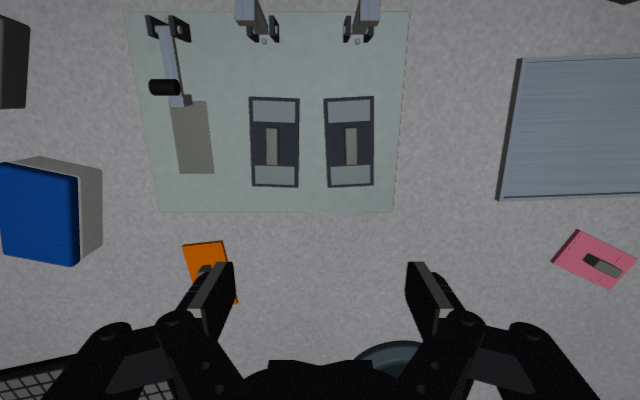

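Fingers 0 and 1 are up (at (365,20) and (250,20)), finger 2 is down, and both carriers are clear. Gripping carrier 0 by its rib.

Call:
{"fn": "step_arm", "kwargs": {
  "targets": "28.5 36.5 45 -3.2;28.5 36.5 90 -3.2;28.5 36.5 130 -3.2;28.5 36.5 165 -3.2;28.5 36.5 190 -3.2;28.5 36.5 208 -3.2;28.5 36.5 220 -3.2;28.5 36.5 227 -3.2;28.5 36.5 227 -3.2;28.5 36.5 227 -3.2",
  "gripper": 0.4
}}

```text
t: 17.9
tcp_pos: [0.4378, 0.0818, 0.0328]
tool_rot: [1.0, 0.003, 0.0, 0.0]
force: [-0.5, -0.6, 0.0]
finger_gap: 0.599
gripper_force: 0.0
```

Call:
{"fn": "step_arm", "kwargs": {
  "targets": "0 0 0 0;0 0 0 0;0 0 0 0;0 0 0 0;0 0 0 0",
  "gripper": 1,
  "squeeze": 45
}}

```text
t: 18.4
tcp_pos: [0.4378, 0.0818, 0.0334]
tool_rot: [1.0, 0.003, 0.001, 0.0]
force: [-1.1, 0.1, 6.1]
finger_gap: 0.148
gripper_force: 44.8
```

Call:
{"fn": "step_arm", "kwargs": {
  "targets": "0 0 -8 0;0 0 -20 0;0 0 -45 0;0 0 -75 0;0 0 -100 0;0 0 -120 0;0 0 -120 0"
}}

```text
t: 19.1
tcp_pos: [0.4389, 0.0818, 0.1552]
tool_rot: [1.0, 0.003, 0.003, 0.0]
force: [0.7, -0.4, -1.4]
finger_gap: 0.154
gripper_force: 43.9
```

Run:
```python
from look import *
from scipy.optimize import least_squares
go(.44,-.2,.16,-2)
C=cal("top"); im=manip.snapshot("top")
for d in manip.masks_of("top","tray")[:1]:
    m=d["pixels"].astype(np.uint8); print(m.sum()); c=max(cv2.findContours(m,0,2)[0],key=cv2.contourArea)
    W=np.array([w("top",p[0],.012,C)[:2] for p in c]); print(cv2.minAreaRect((W*1000).astype(np.float32)))
for d in manip.mark_of("top","tray")[:1]: print(w("top",d["position"],0,C))
manip.snapshot("wrist");C=cal("wrist")
for d in manip.masks_of("wrist","tray")[:1]:
    ys,xs=np.where(d["pixels"]); print(xs.min(),xs.max(),ys.min(),ys.max())
```

```text
shift mm [ -0.6 281.8  -4.7] turn 2.3 a0 0.35 tcp [0.4389 0.0818 0.1552] t 19.1 F [ 0.7 -0.4 -1.4] gap 0.154 gf 43.9
4296
((438.97515869140625, -266.5225830078125), (280.1061706542969, 181.76852416992188), 89.3300552368164)
[ 0.4375 -0.2629  0.    ]
504 639 89 270
```

Tray centre is about (0.438,-0.267), yaw about -1°. Carrying carrier 0 to local y=-60.

Call:
{"fn": "step_arm", "kwargs": {
  "targets": "0 15 0 0;-1 45 0 0;-1 80 0 0;-1 120 0 0;-2 160 0 0;-2 200 0 0;-2 240 0 1;-2 280 0 1.3;-2 320 0 1.3;-2 355 0 1.3;-2 385 0 1.3;-2 408 0 1.3"
}}

```text
t: 20.55
tcp_pos: [0.4372, -0.3281, 0.1511]
tool_rot: [1.0, -0.009, -0.001, -0.001]
force: [0.1, -0.1, -0.9]
finger_gap: 0.15
gripper_force: 44.1
```

Run:
```python
from look import *
go(.437,-.328,.0185,-1)
snap("wrist","w5")
```

```text
shift mm [  0.    0.1 132.6] turn -0.0 a0 -1.05 tcp [ 0.4372 -0.3281  0.1511] t 20.55 F [ 0.1 -0.1 -0.9] gap 0.15 gf 44.1
```

View pics/w5.png

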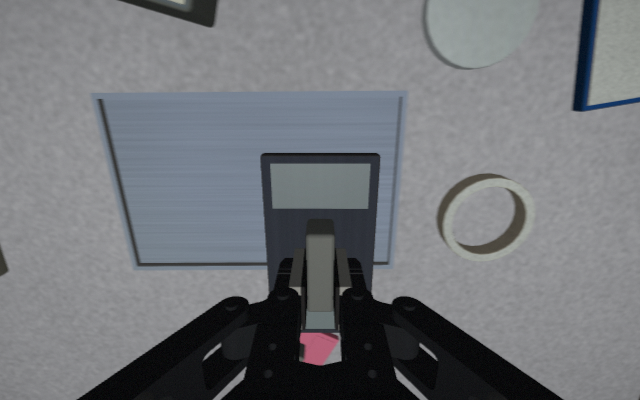

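The carrier is held by its rib over the tray, whose outer rim corners are at (95,94), (408,91), (391,269) and (135,270). I'll fit the tray pose and check that the carrier hangs level.

Run:
```python
from look import *
from scipy.optimize import least_squares
C=cal("wrist"); s=manip.sense(); t=s["tcp_pos"]
obs=[((95,94),(.09,.14,.012)),((408,91),(.09,-.14,.012)),((391,269),(-.09,-.14,.012)),((135,270),(-.09,.14,.012))]
def W(q,l): c,s=np.cos(q[2]),np.sin(q[2]); return np.array([q[0]+c*l[0]-s*l[1],q[1]+s*l[0]+c*l[1],l[2]])
r=least_squares(lambda q:np.concatenate([proj("wrist",W(q,l),C)-p for p,l in obs]),[.44,-.27,0]); q=r.x; print(q,np.degrees(q[2]),r.fun.round(1)); np.save("tray.npy",q)
for dz in(0,): print([proj("wrist",t+np.array([.055,sy*.03,-.0134+.008]),C).round() for sy in(1,-1)])
p=W(q,(0,-.06,0)); print(p); go(p[0],p[1],.0185,np.degrees(q[2]))
```

```text
[ 0.4363 -0.2727 -0.0153] -0.8783738610922142 [-3.1 -0.6  1.5  1.   2.9  0.5 -0.9  0.8]
[array([256., 159.]), array([377., 157.])]
[ 0.4354 -0.3327  0.    ]
shift mm [ -2.8   0.1 132.9] turn -0.2 a0 -1.12 tcp [ 0.4381 -0.3322  0.1514] t 20.6 F [ 0.8 -2.9 -1.2] gap 0.15 gf 44.0
```

Call:
{"fn": "step_arm", "kwargs": {
  "targets": "-1 -1 30 0;-2 -1 60 0;-2 -1 85 0;-2 -1 105 0;-2 -1 118 0;-2 -1 126 0;-2 -1 130 0;-2 -1 132.5 0;-2 -1 132.5 0;-2 -1 132.5 0"
}}

```text
t: 21.6
tcp_pos: [0.4362, -0.3256, 0.0209]
tool_rot: [1.0, -0.008, 0.0, 0.001]
force: [0.6, 0.2, -0.7]
finger_gap: 0.15
gripper_force: 44.1
```

```bash
python3 -c "
from look import *
go(.4365,-.33,.0185,-1)"
```

```text
shift mm [0.4 4.4 2.4] turn 0.0 a0 -0.96 tcp [ 0.4362 -0.3256  0.0209] t 21.6 F [ 0.6  0.2 -0.7] gap 0.15 gf 44.1
```

Call:
{"fn": "step_arm", "kwargs": {
  "targets": "0 0 1.2 0;0 0 2.3 0;0 0 2.8 0;0 0 2.8 0"
}}

```text
t: 22.0
tcp_pos: [0.4361, -0.3255, 0.0184]
tool_rot: [1.0, -0.008, 0.0, 0.0]
force: [-1.2, 1.2, 6.1]
finger_gap: 0.15
gripper_force: 45.0
```

Call:
{"fn": "step_arm", "kwargs": {
  "targets": "0 0 0 0;0 0 0 0;0 0 0 0",
  "gripper": 0.4
}}

```text
t: 22.3
tcp_pos: [0.4359, -0.3252, 0.0173]
tool_rot: [1.0, -0.008, 0.0, 0.0]
force: [-0.6, -0.6, 0.2]
finger_gap: 0.6
gripper_force: 0.0
```

Call:
{"fn": "step_arm", "kwargs": {
  "targets": "0 0 -10 0;0 0 -35 0;0 0 -75 0;0 0 -120 0;0 0 -160 0;0 0 -200 0;0 0 -215 0;0 0 -215 0"
}}

```text
t: 23.1
tcp_pos: [0.437, -0.3264, 0.2359]
tool_rot: [1.0, -0.008, 0.002, 0.003]
force: [-0.7, 0.5, -0.4]
finger_gap: 0.601
gripper_force: 0.0
```

Run:
```python
from look import *
carriers("wrist",.005)
carriers("top",.02)
go(.41,.13,.235,-5)
```

```text
carrier 0.82 [318. 168.] ctr [ 437.4 -325.9] size [ 60.6 109.7] yaw -1.0 rgb [64. 68. 74.]
carrier 0.76 [295. 298.] ctr [ 247.  -289.1] size [98.8 65.1] yaw 62.2 rgb [168.  92. 113.]
 mark 0.73 [289. 297.] [ 0.2436 -0.2793  0.005 ]
 mark 0.67 [317. 168.] [ 0.4365 -0.3251  0.005 ]
carrier 0.95 [427. 224.] ctr [ 438.  -324.7] size [ 58.1 106.6] yaw -0.1 rgb [67.5 70.  70. ]
carrier 0.72 [286. 218.] ctr [445.3 170.5] size [ 62.7 114.9] yaw -3.6 rgb [79. 81. 81.]
carrier 0.68 [146. 212.] ctr [459.  643.5] size [105.6  57.4] yaw 14.8 rgb [85. 45. 97.]
carrier 0.55 [250. 276.] ctr [251.1 287.6] size [106.5  57.1] yaw 2.3 rgb [143.  92.  35.]
 mark 0.97 [144. 209.] [0.4695 0.6566 0.02  ]
 mark 0.87 [429. 228.] [ 0.4274 -0.3192  0.02  ]
 mark 0.79 [250. 279.] [0.2415 0.2864 0.02  ]
 mark 0.55 [285. 218.] [0.4472 0.1752 0.02  ]
 mark 0.36 [286. 217.] [0.4524 0.1723 0.02  ]
shift mm [ -32.8 -454.    -3. ] turn 4.0 a0 -0.97 tcp [ 0.4351 -0.3244  0.2307] t 23.4 F [ 0.  -0.5 -0.4] gap 0.598 gf 0.0
```

Call:
{"fn": "step_arm", "kwargs": {
  "targets": "-33 -454 -3 4;-33 -454 -3 4;-33 -454 -3 4;-33 -454 -3 4;-33 -454 -3 4;-33 -454 -3 4;-33 -454 -3 4;-33 -454 -3 4;-33 -454 -3 4;-33 -454 -3 4;-33 -454 -3 4;-33 -454 -3 4"
}}

```text
t: 24.6
tcp_pos: [0.4104, 0.1285, 0.2348]
tool_rot: [0.999, -0.043, -0.001, 0.0]
force: [-0.3, -0.4, -0.2]
finger_gap: 0.599
gripper_force: 0.0
```

Run:
```python
from look import *
carriers("wrist",.02)
go(.4438,.1749,.0325,-5.3)
```

```text
carrier 0.96 [209. 276.] ctr [273.2 284.9] size [84.3 59.1] yaw 4.1 rgb [166.  81.   0.]
carrier 0.94 [612. 255.] ctr [ 260.2 -257.6] size [110.7  58.3] yaw 62.5 rgb [159.  86. 105.]
carrier 0.81 [278. 145.] ctr [444.1 174.3] size [ 62.3 109. ] yaw -5.0 rgb [67. 71. 72.]
 mark 0.93 [279. 148.] [0.4405 0.1741 0.02  ]
 mark 0.82 [618. 257.] [ 0.2552 -0.2617  0.02  ]
shift mm [ 28.8 -50.  202.6] turn 0.2 a0 -5.13 tcp [0.4108 0.1278 0.2351] t 24.75 F [ 0.5  0.5 -0.4] gap 0.597 gf 0.0
```

Call:
{"fn": "step_arm", "kwargs": {
  "targets": "29 -25 45 0;29 -49.5 90 0;29 -49.5 130 0;29 -49.5 160 0;29 -49.5 180 0;29 -49.5 193 0;29 -49.5 202 0;29 -49.5 202 0;29 -49.5 202 0"
}}

```text
t: 25.65
tcp_pos: [0.4442, 0.1756, 0.0337]
tool_rot: [0.999, -0.044, 0.0, -0.0]
force: [-0.5, 0.0, -1.0]
finger_gap: 0.599
gripper_force: 0.0
```

Call:
{"fn": "step_arm", "kwargs": {
  "targets": "0 0 0 0;0 0 0 0;0 0 0 0;0 0 0 0;0 0 0 0",
  "gripper": 1,
  "squeeze": 45
}}

```text
t: 26.15
tcp_pos: [0.4441, 0.1762, 0.0342]
tool_rot: [0.999, -0.043, 0.001, -0.0]
force: [0.4, -1.1, 6.4]
finger_gap: 0.153
gripper_force: 45.5
```

Call:
{"fn": "step_arm", "kwargs": {
  "targets": "0 0 -8 0;0 0 -20 0;0 0 -45 0;0 0 -75 0;0 0 -100 0;0 0 -120 0;0 0 -120 0"
}}

```text
t: 26.85
tcp_pos: [0.4453, 0.1765, 0.1565]
tool_rot: [0.999, -0.043, 0.003, -0.001]
force: [-0.0, -0.6, -1.8]
finger_gap: 0.15
gripper_force: 44.6
```

Run:
```python
from look import *
go(.4375,-.208,.155,-1)
carriers("top",.005)
```

```text
shift mm [ 25.3 383.8   1. ] turn -3.9 a0 -4.94 tcp [0.4453 0.1765 0.1565] t 26.85 F [-0.  -0.6 -1.8] gap 0.15 gf 44.6
carrier 0.97 [418. 281.] ctr [ 246.4 -284.5] size [111.9  63.7] yaw 59.2 rgb [132.  89. 100.]
carrier 0.9 [432. 225.] ctr [ 438.8 -330.3] size [ 61.9 107.7] yaw -0.1 rgb [69. 71. 71.]
carrier 0.62 [282. 229.] ctr [407.9 187.8] size [27.4 61.8] yaw -88.7 rgb [91. 94. 98.]
carrier 0.62 [146. 212.] ctr [459.2 649.2] size [109.3  62.6] yaw 14.5 rgb [79. 41. 90.]
 mark 0.82 [416. 280.] [ 0.2484 -0.2761  0.005 ]
 mark 0.79 [430. 228.] [ 0.427  -0.3237  0.005 ]
 mark 0.74 [147. 211.] [0.4617 0.6521 0.005 ]
 mark 0.68 [252. 278.] [0.2437 0.2829 0.005 ]
 mark 0.59 [281. 216.] [0.4574 0.1896 0.005 ]
```

Call:
{"fn": "step_arm", "kwargs": {
  "targets": "1 15 0 0;3 45 0 0;6 80 0 0;9 120 0 0;12 160 0 -1;15 200 0 -2;18 240 0 -3;21 280 0 -3.9;23 320 0 -3.9;25 350 0 -3.9;25 372 0 -3.9;25 384 0 -3.9"
}}

```text
t: 28.2
tcp_pos: [0.4346, -0.2102, 0.152]
tool_rot: [1.0, -0.01, -0.001, -0.001]
force: [0.8, 0.5, -0.5]
finger_gap: 0.149
gripper_force: 44.6
```

Call:
{"fn": "step_arm", "kwargs": {
  "targets": "0 0 30 0;0 0 60 0;0 0 85 0;0 0 105 0;0 0 118 0;0 0 126 0;0 0 132 0;0 0 132 0;0 0 132 0"
}}

```text
t: 29.1
tcp_pos: [0.4355, -0.2086, 0.0216]
tool_rot: [1.0, -0.009, 0.0, 0.0]
force: [-0.4, -0.8, -0.7]
finger_gap: 0.154
gripper_force: 44.6
```

Run:
```python
from look import *
go(.4375,-.208,.0192,-1)
```

```text
shift mm [ 2.  -0.6  2.4] turn -0.1 a0 -1.05 tcp [ 0.4355 -0.2086  0.0216] t 29.1 F [-0.4 -0.8 -0.7] gap 0.154 gf 44.6
```

Call:
{"fn": "step_arm", "kwargs": {
  "targets": "0 0 1.2 0;0 0 2.2 0;0 0 2.8 0;0 0 2.8 0"
}}

```text
t: 29.5
tcp_pos: [0.4356, -0.2088, 0.0192]
tool_rot: [1.0, -0.009, 0.0, 0.0]
force: [-0.7, 0.4, 5.4]
finger_gap: 0.153
gripper_force: 45.2
```

Call:
{"fn": "step_arm", "kwargs": {
  "targets": "0 0 0 0;0 0 0 0;0 0 0 0",
  "gripper": 0.4
}}

```text
t: 29.8
tcp_pos: [0.4353, -0.2086, 0.0185]
tool_rot: [1.0, -0.009, -0.0, -0.0]
force: [0.4, 0.4, -0.0]
finger_gap: 0.594
gripper_force: 0.0
```

Call:
{"fn": "step_arm", "kwargs": {
  "targets": "0 0 -10 0;0 0 -35 0;0 0 -75 0;0 0 -120 0;0 0 -160 0;0 0 -200 0;0 0 -215 0;0 0 -215 0"
}}

```text
t: 30.6
tcp_pos: [0.4365, -0.2095, 0.2367]
tool_rot: [1.0, -0.009, 0.003, 0.002]
force: [-0.5, -0.9, 0.1]
finger_gap: 0.602
gripper_force: 0.0
```

Run:
```python
from look import *
im=carriers("wrist",.005); cv2.imwrite("pics/w6.png",im[:,:,::-1])
q=np.load("stage.npy"); c,s=np.cos(q[2]),np.sin(q[2])
for i in(0,1):
    l=(.115+.034,(i-1)*.1); print(q[0]+c*l[0]-s*l[1],q[1]+s*l[0]+c*l[1])
go(.42,.12,.26,-2.86)
```

```text
carrier 0.91 [409. 167.] ctr [ 437.3 -324.6] size [ 61.  109.6] yaw -1.0 rgb [57. 62. 67.]
carrier 0.85 [320. 171.] ctr [ 435.1 -209. ] size [ 62.  109.1] yaw -1.1 rgb [63. 68. 75.]
carrier 0.8 [352. 290.] ctr [ 258.4 -266. ] size [74.2 61.8] yaw 62.3 rgb [173.  95. 116.]
carrier 0.67 [  4. 321.] ctr [224.5 253.6] size [21.2 65.9] yaw -20.0 rgb [119.  63.   0.]
 mark 0.78 [411. 168.] [ 0.433  -0.3272  0.005 ]
 mark 0.66 [371. 293.] [ 0.2471 -0.283   0.005 ]
 mark 0.59 [320. 172.] [ 0.4307 -0.2111  0.005 ]
0.5922630069803411 0.07020355451788575
0.5972505842942442 0.17007909743274474
shift mm [ -20.5 -327.6  -26.8] turn 1.8 a0 -1.06 tcp [ 0.4344 -0.2079  0.2327] t 30.75 F [ 0.  -0.3 -1.4] gap 0.602 gf 0.0
```

View pics/w6.png

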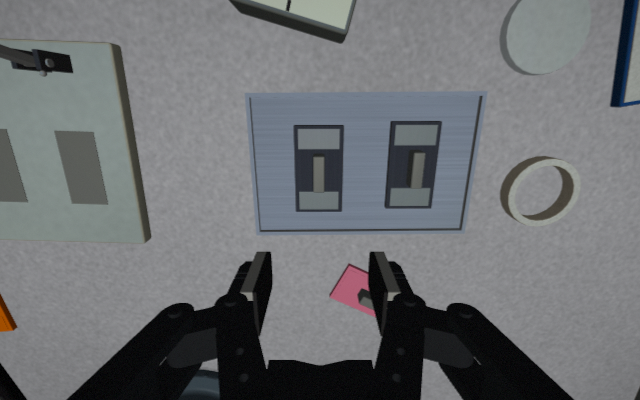

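Both carriers lie flat side by side in the tray, at (319,170) and (412,167). Now I'll swing finger 0 back down.

Run:
```python
from look import *
go(.5905,.0704,.19,-2.86)
for th in (1.72,1.6,1.45,1.3,1.15,1.0,.85,.7,.55,.4,.25,.1,0,-.06):
    f=lambda t:np.array([-55*np.cos(t)+24*np.sin(t),24*np.cos(t)+55*np.sin(t)]); d=f(th)-f(1.72); print(th,d[0].round(1),(-d[1]).round(1))
```

```text
shift mm [ 151.  -281.1   42.8] turn 1.8 a0 -1.06 tcp [ 0.4344 -0.2079  0.2327] t 30.75 F [ 0.  -0.3 -1.4] gap 0.602 gf 0.0
1.72 0.0 -0.0
1.6 -6.3 -3.5
1.45 -14.7 -6.7
1.3 -23.5 -8.6
1.15 -32.5 -9.2
1.0 -41.4 -8.4
0.85 -50.2 -6.3
0.7 -58.5 -3.0
0.55 -66.3 1.6
0.4 -73.2 7.3
0.25 -79.3 14.0
0.1 -84.2 21.5
0 -86.9 26.8
-0.06 -88.2 30.2
```

Call:
{"fn": "step_arm", "kwargs": {
  "targets": "24 -45 0 1.8;48 -90 0 1.8;72 -135 0 1.8;96 -180 0 1.8;120 -225 10 1.8;140 -260 25 1.8;151 -281 42 1.8;151 -281 80 1.8;151 -281 115 1.8;151 -281 138 1.8;151 -281 148 1.8;151 -281 148 1.8",
  "gripper": 0
}}

```text
t: 31.95
tcp_pos: [0.5894, 0.0696, 0.0827]
tool_rot: [1.0, -0.025, -0.003, -0.0]
force: [-0.1, 0.1, -0.3]
finger_gap: 1.0
gripper_force: 0.0
```

Call:
{"fn": "step_arm", "kwargs": {
  "targets": "0 0 0 0;0 0 0 0;0 0 0 0;0 0 0 0;0 0 0 0;0 0 0 0;0 0 0 0",
  "gripper": 1,
  "squeeze": 30
}}

```text
t: 32.65
tcp_pos: [0.5922, 0.0706, 0.087]
tool_rot: [1.0, -0.025, 0.001, -0.001]
force: [-0.6, 5.1, 6.1]
finger_gap: 0.295
gripper_force: 33.1
```

Run:
```python
from look import *
go(.5905,.0704,.0845,-2.86)
```

```text
shift mm [-1.7  0.3  2.5] turn -0.0 a0 -2.87 tcp [0.5922 0.0706 0.087 ] t 32.65 F [-0.6  5.1  6.1] gap 0.295 gf 33.1
```

Call:
{"fn": "step_arm", "kwargs": {
  "targets": "-6 0 -3.5 0;-14.7 0 -6.7 0;-23.5 0 -8.6 0;-32.5 0 -9.2 0;-41.4 0 -8.4 0;-50.2 0 -6.3 0;-58.5 0 -3 0;-66.3 0 1.6 0;-73.2 0 7.3 0;-79.3 0 14 0;-84.2 0 21.5 0;-86.9 0 26.5 0"
}}

```text
t: 33.85
tcp_pos: [0.5032, 0.0752, 0.0593]
tool_rot: [1.0, -0.025, -0.001, -0.001]
force: [-1.6, 6.9, 4.0]
finger_gap: 0.293
gripper_force: 39.1
```

Call:
{"fn": "step_arm", "kwargs": {
  "targets": "-1 0 2 0;-1 0 2 0;-1 0 2 0;-1 0 2 0;-1 0 2 0;-1 0 2 0",
  "gripper": 0
}}

```text
t: 34.45
tcp_pos: [0.5039, 0.0738, 0.0572]
tool_rot: [1.0, -0.025, 0.0, 0.0]
force: [0.3, -0.2, -0.2]
finger_gap: 1.002
gripper_force: 0.0
```

Run:
```python
from look import *
go(.5955,.1703,.20,-2.86)
```

```text
shift mm [  86.7 -101.  -142.8] turn -0.0 a0 -2.87 tcp [0.5039 0.0738 0.0572] t 34.45 F [ 0.3 -0.2 -0.2] gap 1.002 gf 0.0
```

Call:
{"fn": "step_arm", "kwargs": {
  "targets": "0 0 -50 0;0 0 -100 0;0 0 -130 0;20 -25 -143 0;45 -55 -143 0;70 -85 -143 0;86 -101 -135 0;86 -101 -100 0;86 -101 -60 0;86 -101 -35 0;86 -101 -28 0;86 -101 -28 0"
}}

```text
t: 35.65
tcp_pos: [0.5939, 0.1704, 0.084]
tool_rot: [1.0, -0.025, -0.001, 0.0]
force: [0.2, 0.5, -0.2]
finger_gap: 0.997
gripper_force: 0.0
```

Call:
{"fn": "step_arm", "kwargs": {
  "targets": "0 0 0 0;0 0 0 0;0 0 0 0;0 0 0 0;0 0 0 0;0 0 0 0;0 0 0 0",
  "gripper": 1,
  "squeeze": 30
}}

```text
t: 36.35
tcp_pos: [0.5952, 0.1708, 0.0862]
tool_rot: [1.0, -0.025, 0.001, -0.0]
force: [-0.4, 1.2, 6.9]
finger_gap: 0.297
gripper_force: 32.6
```

Run:
```python
from look import *
go(.5955,.1703,.0845,-2.86)
```

```text
shift mm [0.3 0.5 1.7] turn 0.0 a0 -2.86 tcp [0.5952 0.1708 0.0862] t 36.35 F [-0.4  1.2  6.9] gap 0.297 gf 32.6
```

Call:
{"fn": "step_arm", "kwargs": {
  "targets": "-6 0 -3.5 0;-14.7 0 -6.7 0;-23.5 0 -8.6 0;-32.5 0 -9.2 0;-41.4 0 -8.4 0;-50.2 0 -6.3 0;-58.5 0 -3 0;-66.3 0 1.6 0;-73.2 0 7.3 0;-79.3 0 14 0;-84.2 0 21.5 0;-86.9 0 26.5 0"
}}

```text
t: 37.55
tcp_pos: [0.5047, 0.1753, 0.0571]
tool_rot: [1.0, -0.025, -0.003, -0.0]
force: [-3.1, 5.6, 3.3]
finger_gap: 0.295
gripper_force: 35.4
```

Call:
{"fn": "step_arm", "kwargs": {
  "targets": "-1 0 2 0;-1 0 2 0;-1 0 2 0;-1 0 2 0;-1 0 2 0;-1 0 2 0",
  "gripper": 0
}}

```text
t: 38.15
tcp_pos: [0.5071, 0.1748, 0.0567]
tool_rot: [1.0, -0.025, 0.0, -0.0]
force: [0.3, 0.4, 0.6]
finger_gap: 1.001
gripper_force: 0.0
```

Call:
{"fn": "step_arm", "kwargs": {
  "targets": "0 0 -50 0;0 0 -100 0;0 0 -150 0;-40 20 -190 0;-80 50 -200 0;-80 50 -200 0;-80 50 -200 0"
}}

```text
t: 38.85
tcp_pos: [0.4232, 0.1285, 0.2574]
tool_rot: [1.0, -0.026, 0.001, -0.0]
force: [0.2, 0.1, 0.4]
finger_gap: 0.999
gripper_force: 0.0
```

Run:
```python
from look import *
snap("wrist","w7")
go(.6515,-.1985,.20,44.5)
```

```text
shift mm [243.  315.4  57.3] turn -47.4 a0 -2.92 tcp [0.4247 0.1289 0.257 ] t 38.9 F [ 0.1  0.2 -0.3] gap 0.997 gf 0.0
```

View pics/w7.png

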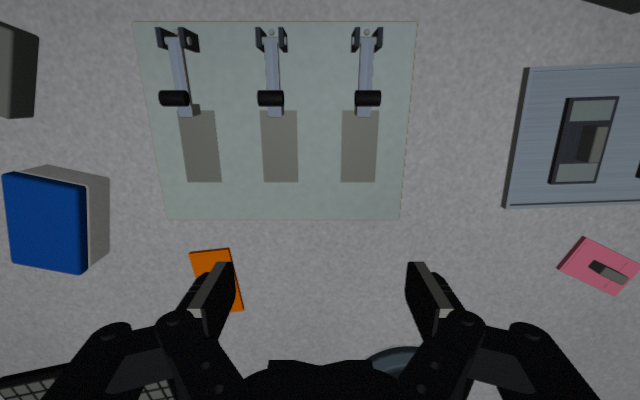

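All three fingers are down ((173,98), (270,98), (367,98)) and the stage is clear. Going back to the isolator.

Call:
{"fn": "step_arm", "kwargs": {
  "targets": "243 315 57 -47;243 315 57 -47;243 315 57 -47;243 315 57 -47;243 315 57 -47;243 315 57 -47;243 315 57 -47;243 315 57 -47;243 315 57 -47;243 315 57 -47;243 315 57 -47;243 315 57 -47"
}}

```text
t: 40.1
tcp_pos: [0.6509, -0.1958, 0.1992]
tool_rot: [0.926, 0.377, -0.0, -0.001]
force: [0.3, -0.2, -0.8]
finger_gap: 1.0
gripper_force: 0.0
```

Run:
```python
from look import *
go(.6515,-.1985,.073,44.3)
C=cal("wrist"); manip.snapshot("wrist")
for d in manip.mark_of("wrist","isolator_grip")[:1]: print(d["p"],d["position"],w("wrist",d["position"],.086,C))
```

```text
shift mm [ -1.4   2.6 126.2] turn -0.1 a0 44.24 tcp [ 0.6509 -0.1958  0.1992] t 40.1 F [ 0.3 -0.2 -0.8] gap 1.0 gf 0.0
0.67 [325.0, 197.6] [ 0.6522 -0.2     0.086 ]
```

Call:
{"fn": "step_arm", "kwargs": {
  "targets": "-1 1.5 40 0;-1 1.5 75 0;-1 1.5 100 0;-1 1.5 116 0;-1 1.5 126 0;-1 1.5 126 0;-1 1.5 126 0"
}}

```text
t: 40.9
tcp_pos: [0.6526, -0.1998, 0.0747]
tool_rot: [0.927, 0.376, 0.001, 0.001]
force: [0.3, 0.6, -0.4]
finger_gap: 1.002
gripper_force: 0.0
```

Call:
{"fn": "step_arm", "kwargs": {
  "targets": "0 0 0 0;0 0 0 0;0 0 0 0;0 0 0 0;0 0 0 0;0 0 0 0;0 0 0 0;0 0 0 0",
  "gripper": 1,
  "squeeze": 40
}}

```text
t: 41.7
tcp_pos: [0.6515, -0.1993, 0.074]
tool_rot: [0.927, 0.376, -0.0, -0.0]
force: [-2.7, 2.3, 3.6]
finger_gap: 0.176
gripper_force: 40.6
```

Call:
{"fn": "step_arm", "kwargs": {
  "targets": "0 0 0 6;0 0 0 14;0 0 0 22;0 0 0 30;0 0 0 38;0 0 0 46;0 0 0 53;0 0 0 58;0 0 0 61;0 0 0 62;0 0 0 62;0 0 0 62"
}}

```text
t: 42.9
tcp_pos: [0.6511, -0.1979, 0.0739]
tool_rot: [0.988, -0.153, -0.001, -0.0]
force: [-2.5, 4.7, 5.6]
finger_gap: 0.175
gripper_force: 42.1
```

Run:
```python
from look import *
go(.6515,-.1985,.073,-15.8); print(manip.sense()["ft_torque"])
```

```text
shift mm [0.5 0.4 0.9] turn -1.8 a0 -17.58 tcp [ 0.6511 -0.1979  0.0739] t 42.9 F [-2.5  4.7  5.6] gap 0.175 gf 42.1
[0.7148 0.4245 0.8604]
```

Against the stop now. Release, lift and check.

Call:
{"fn": "step_arm", "kwargs": {
  "targets": "0 0 0 -1.5;0 0 0 -1.5;0 0 0 -1.5;0 0 0 -1.5;0 0 0 -1.5",
  "gripper": 0
}}

```text
t: 43.4
tcp_pos: [0.6517, -0.1999, 0.0733]
tool_rot: [0.99, -0.143, -0.0, 0.0]
force: [-0.1, -0.1, 0.3]
finger_gap: 0.995
gripper_force: 0.0
```

Call:
{"fn": "step_arm", "kwargs": {
  "targets": "0 0 -40 0;0 0 -80 0;0 0 -120 0;0 0 -160 0;0 0 -180 0;0 0 -180 0;0 0 -180 0"
}}

```text
t: 44.1
tcp_pos: [0.6513, -0.1995, 0.2532]
tool_rot: [0.99, -0.142, -0.0, -0.0]
force: [0.3, -0.1, -1.1]
finger_gap: 1.003
gripper_force: 0.0
```

Run:
```python
from look import *
snap("wrist","w8"); snap("side","s8")
a=cv2.imread("pics/w8.png"); b=cv2.imread("pics/s8.png")[130:330,220:440]
cv2.imwrite("pics/f8.png",np.vstack([cv2.resize(a,(480,300)),cv2.resize(b,(330,300)).repeat(1,0) if 0 else cv2.copyMakeBorder(cv2.resize(b,(330,300)),0,0,0,150,0)]))
go(.5,-.2,.25)
```

```text
shift mm [-144.2   43.3    1.8] turn 0 a0 -16.37 tcp [ 0.6505 -0.199   0.2512] t 44.2 F [-0.3  0.3 -1. ] gap 1.0 gf 0.0
```

View pics/f8.png

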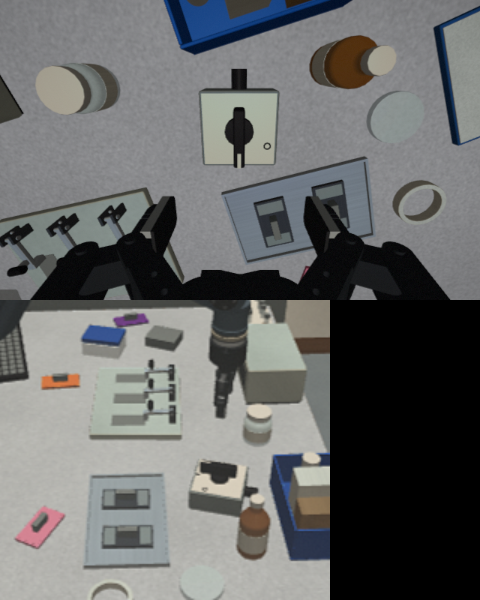

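The handle stripe at (239,155) is back at the bar mark and the ring at (267,146) is uncovered. The fingers are down, the carriers lie flat in the tray, the bystanders are unmoved, and the robot is clear of everything.

```bash
python3 -c "
from station import manip
print(manip.sign_off())"
```

```text
the job is handed in; nothing more can be done
None
```

The job is handed in: the isolator was turned off, carriers 0 and 1 were freed and laid flat side by side in the tray (bay 2 was empty, so its finger stayed down), all fingers are down, and the isolator is fully on again.

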